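# Pull out the red spray-gun parts drawer, locked or not

## Robot

A 6-joint arm with a two-finger parallel gripper is mounted at the origin on the work surface. World frame = base frame: x ahead of the robot, y to its left, z up, the work surface at z = 0. Lengths are in m, angles in rad, forces in N, time in s.
With the tool pointing down it reaches from about 0.275 to 0.75 m from the base axis. Payload 10.2 kg.
Tool frame: the origin (TCP) lies at the very end of the fingers, on their centre line; the grasp point (between the pads) lies 19 mm behind it; z points along the fingers, y is the line along which they close (so a half turn about z gives the same grasp; the last joint's range is limited). The gripper opens to 85 mm and grips with 20 to 120 N. Pads are 22 mm wide; open, the fingers measure 114 mm over their backs; the gripper's body (76 mm by 85 mm) begins 54 mm behind the grasp point. The pads swing forward as they close: fully open they stand 13 mm farther back than shut.
Start: joints at [0.892, 0.313, 1.498, -0, 1.331, -0.223], TCP at [0.231, 0.471, 0.231] pointing down, gripper open.
Joint ranges: [-2.94, 2.94], [-0.97, 2.17], [0.19, 2.56], [-1.23, 4.37], [0.02, 3.11], [-2.88, 2.88]. Speed limits (rad/s): [2.39, 2.39, 3.01, 3.14, 3.14, 3.14].

## Interface

Orientations are given as [roll, pitch, yaw] about the fixed x, y, z axes, in that order (R = Rz(yaw) Ry(pitch) Rx(roll)).
In Python, from bench import telemetry, vision, robot gives the robot as it stands.
- The arm moves only by the tool play_rows, never from a script. Its argument "rows" is a list of rows, each an object with "slide": the shift along the world's x, y, z each as a share of 0.025 m, from -1 to 1, a list of three; "spin": the turn about the world's z as a share of 0.08 rad, from -1 to 1; "grip": the opening, from -1 (shut) to 1 (fully open). In form: [{"slide": [x, y, z], "spin": spin, "grip": grip}, ...]. A call has 1 to 10 rows; each row shifts and turns the commanded pose from where the row before left it; what a row does not reach is not made up. A row lasts 1/12 s, in which the tool goes at most 41.7 mm and 7.16 degrees, less where a joint would pass 70% of its speed; a pose out of reach is approached as far as the arm can. A call with a number of a shift or a turn outside -1 to 1 is refused whole. A call with a gripper value outside its range is refused whole. The fingers move at their own pace and stop on an object; the grip force is fixed at half the most. Time passes only in rows, so rows that do not move let the fingers close. It gives the time, the measured TCP pose, the force, the opening and the grip force at its end, in the units of the state.
- telemetry.sense(): the state, without advancing time (a new reading comes with each control period).
- vision.grab_frame(name): name is "scene" or "top"; returns a dict with "img" (480x640x3 uint8, red, green, blue), "z_map" (480x640 float32, m along the optical axis (not along the pixel's ray), 0 where there is no reading), "fx", "fy", "cx", "cy" (pixels), "eye" and "rotation" of the camera in the world. Camera axes: x right, y up, looking along -z (the intrinsics and any distortion apply to the point x, -y, -z); pixel columns grow to the right and rows downward; lengths in m; the calibration is good to about 2 mm. A picture is of the moment at which its call begins.
- robot.hand_in(): hands the job in; it is judged then, once.
The state is a dict: "t": time; "joints": joint angles; "qvel": joint speeds; "joint_efforts": joint torques, N m; "ee_pos": TCP position; "ee_rot": TCP orientation; "wrist_force": force on the tool from outside, world axes, zero at the start; "torque": the same for the moment, N m; "gripper_width": opening from 0.0 (shut) to 1.0 (fully open); "finger_force": force on a finger pad.
Only numpy, scipy, OpenCV 4.12 (cv2) and the standard library are available. Lean on these libraries where they do the work, as an engineer would, in place of code of your own. Each camera call takes 0.05 s, during which the arm holds its last target. There are 200 camera calls.

## Task

Pull the drawer of the red chest fully out, so that the gun parts in it can be reached, and let go of it. You cannot see whether it is locked: if it will not come, a quarter turn of the chest's red knob frees it (and a quarter turn of a knob that was already free may lock it). Leave the blue chest alone.

Things in the scene. Friction and masses are not known exactly. Their poses are not given: they have to be found in the camera images.
- red_handle (a point): Middle of the drawer's pull bar: level steel bar 12 mm thick, 84 mm long, 70 mm above the table, 41 mm clear in front of the drawer's flat black front; hook or pinch it from above. Moves with the drawer. x points to the chest's back, y along the bar; the drawer comes out along -x. Chest: fixed grey box 140 deep, 130 wide, 90 mm high, red band on front and top; its middle 120 mm behind the shut bar
- red_knob (a point): Middle of the round unmarked red lock knob, 36 mm across, on the red chest's top: from 94 to 128 mm above the table, this point 111 mm, on its upright axis; below it a 54 mm steel collar. Axes are the chest's, they do not turn with it. Turns either way without stops, stiff (0.15 N m), stays put. If it locks the shut drawer, a turn of 70 to 110 degrees frees it. Its state cannot be seen
- red_drawer (a joint): How far the red chest's drawer is out, m: 0 shut, 0.08 fully out at its stop. Slides with 1 to 3 N of friction and stays where it is left; a locked one gives about 4 mm and then stands firm
- blue_chest: The other chest, to be left alone: same build and size, with blue band and blue knob, fixed, also locked or not. Origin at the middle of its underside on the table; x points to its back, its handle reaches 126 mm in front (-x) of the origin. Which of the chests stands left and which right varies
There are look-alikes about, which are no part of the job. Leave any brown or orange look-alike of the part that bears red_handle alone.

How it is judged:
By the outcome, as a careful person would: the job done as asked, in the order asked, and still so for the second after the job is handed in, with the robot touching nothing.
It also fails if it takes over 56 s, if anything falls off the work surface, if the arm or the gripper's body presses on something with over 40 N, if the wrist force passes 120 N, or if a joint passes its speed limit or range.

## Working session

There is one attempt and no reset: what is moved stays moved. The work goes in short steps, Python scripts to look and compute and a tool call to move; the robot and the scene stay as the last step left them, time stands still between calls to the robot, and variables do not carry over. Pictures are saved under pics/ and viewed, at most 10 in all, crops included, and the job is handed in when it is done.

Besides the shell and the picture viewer there is one more tool, called after ">>>" as name(argument=value, ...) on one line, values as JSON. play_rows: Moves the arm, as the interface text tells. Shift numbers are shares of 0.025 m and turn numbers shares of 0.08 rad, none past 1 either way. Its arguments: {"type":"object","properties":{"rows":{"type":"array","items":{"type":"object","properties":{"slide":{"type":"array","items":{"type":"number"}},"spin":{"type":"number"},"grip":{"type":"number"}}}}},"required":["rows"]}

```bash
mkdir -p pics
cat > h.py <<'E'
import numpy as np,cv2
from bench import telemetry,vision,robot
def grab(n,save=None):
    f=vision.grab_frame(n)
    if save: cv2.imwrite(f'pics/{save}.png',f['img'][:,:,::-1])
    return f
def pts(f):
    v,u=np.mgrid[0:480,0:640];z=f['z_map']
    p=np.stack([(u-f['cx'])/f['fx']*z,-(v-f['cy'])/f['fy']*z,-z],-1)
    return p@np.array(f['rotation']).T+np.array(f['eye'])
E
python3 - <<'E'
from h import *
for n in('top','scene'):
    f=grab(n,n+'0');np.savez(n+'0.npz',**f);print(n,f['eye'],[k for k in f],f['fx'])
print(telemetry.sense())
E
```

```text
top [0.40661581 0.17687388 1.09965404] ['img', 'z_map', 'fx', 'fy', 'cx', 'cy', 'eye', 'rotation'] 445.92395328203764
scene [1.22852179 0.79578449 0.72244075] ['img', 'z_map', 'fx', 'fy', 'cx', 'cy', 'eye', 'rotation'] 544.227466868728
{'t': 0.1, 'joints': array([ 8.91608656e-01,  3.13412584e-01,  1.49832709e+00,  1.64308912e-05,
        1.33097822e+00, -2.23385144e-01]), 'qvel': array([-0.00011952,  0.00046414, -0.00156921,  0.00167502,  0.00050205,
        0.00132794]), 'joint_efforts': array([ 1.76001478e-03, -4.12903547e+01, -2.60143930e+01, -2.73410287e-04,
        3.03571273e-03, -6.49822042e-06]), 'ee_pos': array([0.23096093, 0.47123401, 0.23079562]), 'ee_rot': array([-3.14049891e+00, -2.64836758e-04,  2.68578607e+00]), 'wrist_force': array([-0.42011783,  0.20403734,  0.10435743]), 'torque': array([-0.01340801, -0.047567  ,  0.01171427]), 'finger_force': 0.0, 'gripper_width': 0.9980308886690624}
```

View pics/top0.png

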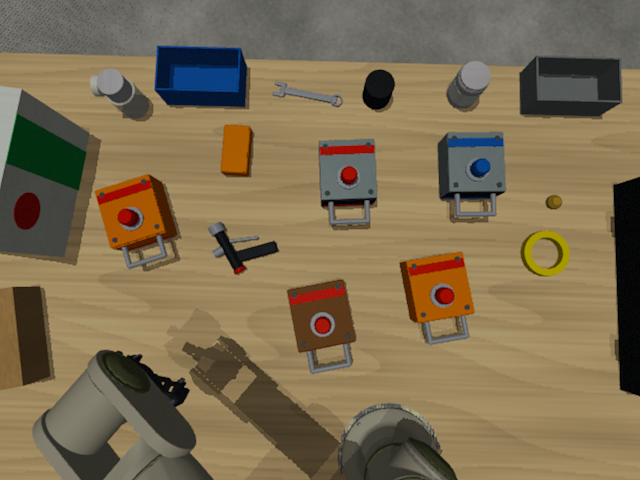

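View pics/scene0.png

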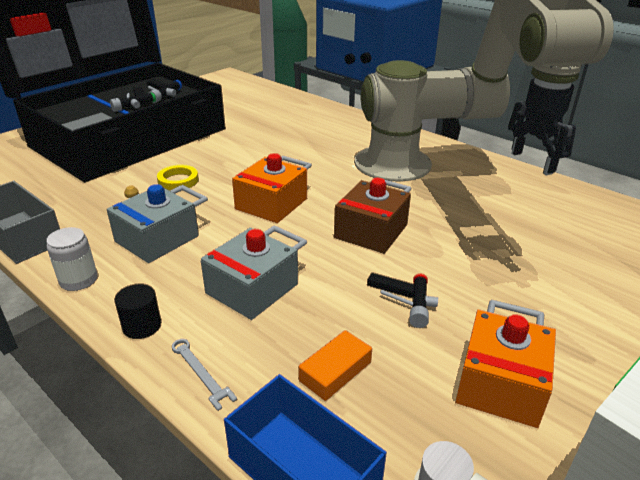

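The grey chest with the red band is at top-view (348,178), with its knob at (349,175) and its bar around (349,221). The blue chest is to its right, and the orange and brown ones are look-alikes.

Run:
```python
from h import *
f=dict(np.load('top0.npz'));P=pts(f);im=f['img'].astype(int)
print(P[175,349],P[165,330], P[221,349],P[150,470])
def reg(u0,u1,v0,v1,zl,zh,c=None):
    m=np.zeros((480,640),bool);m[v0:v1,u0:u1]=1
    m&=(P[...,2]>zl)&(P[...,2]<zh)
    if c is not None:m&=c
    return P[m]
k=reg(335,365,160,190,.12,.135);print('knob',len(k),k.mean(0),k.min(0),k.max(0))
t=reg(310,385,130,210,.08,.097);r=cv2.minAreaRect((t[:,:2]*1000).astype(np.float32));print('top',len(t),np.median(t[:,2]),r)
b=reg(320,380,208,232,.055,.082);print('handle',len(b),b.min(0),b.max(0))
r=cv2.minAreaRect((b[:,:2]*1000).astype(np.float32));print(r)
v,u=np.nonzero((P[...,2]>.055)&(P[...,2]<.082)&(np.arange(480)[:,None]>214)&(np.arange(480)[:,None]<232)&(np.arange(640)>320)&(np.arange(640)<380))
q=P[v,u]; q=q[q[:,0]<q[:,0].min()+.012];print('bar',len(q),q.mean(0),np.polyfit(q[:,1],q[:,0],1),q[:,1].min(),q[:,1].max())
k=reg(465,495,155,185,.12,.135);print('blueknob',k.mean(0))
g=cv2.resize(f['img'][120:240,300:400],None,fx=6,fy=5,interpolation=cv2.INTER_CUBIC)[:600];cv2.imwrite('pics/c.png',g[:,:,::-1])
```

```text
Traceback (most recent call last):
  File "h.py", line 10, in pts
    return p@np.array(f['rotation']).T+np.array(f['eye'])
           ~~~~~~~~~~~~~~~~~~~~~~~~~~~^~~~~~~~~~~~~~~~~~~
ValueError: operands could not be broadcast together with shapes (480,640) (3,)
```

```bash
sed -i 's/np.array(f\[.rotation.\]).T/Rotation.from_euler("xyz",f["rotation"]).as_matrix().T/; 1a from scipy.spatial.transform import Rotation' h.py
python3 - <<'E'
from h import *
f=dict(np.load('top0.npz'));print(f['rotation']);P=pts(f)
print(P[175,349],P[165,330], P[221,349],P[190,250])
def reg(u0,u1,v0,v1,zl,zh):
    m=np.zeros((480,640),bool);m[v0:v1,u0:u1]=1
    return P[m&(P[...,2]>zl)&(P[...,2]<zh)]
k=reg(335,365,160,190,.12,.135);print('knob',len(k),k.mean(0),k.min(0),k.max(0))
t=reg(310,385,130,210,.08,.097);print('top',len(t),np.median(t[:,2]),cv2.minAreaRect((t[:,:2]*1000).astype(np.float32)))
b=reg(320,380,208,232,.055,.082);print('handle',len(b),cv2.minAreaRect((b[:,:2]*1000).astype(np.float32)))
q=b[b[:,0]<b[:,0].min()+.012];print('bar',len(q),q.mean(0),np.polyfit(q[:,1],q[:,0],1),q[:,1].min(),q[:,1].max())
k=reg(465,495,155,185,.12,.135);print('blueknob',k.mean(0))
g=cv2.resize(f['img'][120:240,300:400],None,fx=5,fy=5,interpolation=cv2.INTER_CUBIC);cv2.imwrite('pics/c.png',g[:,:,::-1])
E
```

```text
[ 0.09358712  0.00378233 -1.54095777]
[0.64282157 0.11861099 0.1255068 ] [0.67383299 0.16088497 0.08939619] [0.54597958 0.1133531  0.07972715] [6.27761914e-01 3.57880908e-01 4.48704626e-04]
knob 203 [0.64453952 0.11998495 0.12599669] [0.62728036 0.1028211  0.12018206] [0.66225405 0.13655737 0.13086283]
top 3176 0.08910210327687285 ((664.381103515625, 121.18867492675781), (144.42018127441406, 130.09568786621094), 3.931067705154419)
handle 329 ((558.6895141601562, 114.17146301269531), (38.1755485534668, 95.69817352294922), 1.5972542762756348)
bar 187 [0.54486802 0.11676189 0.07386018] [-0.04083173  0.54963561] 0.0661134591492976 0.15937628935762277
blueknob [ 0.6708446 -0.1748582  0.1256939]
```

View pics/c.png

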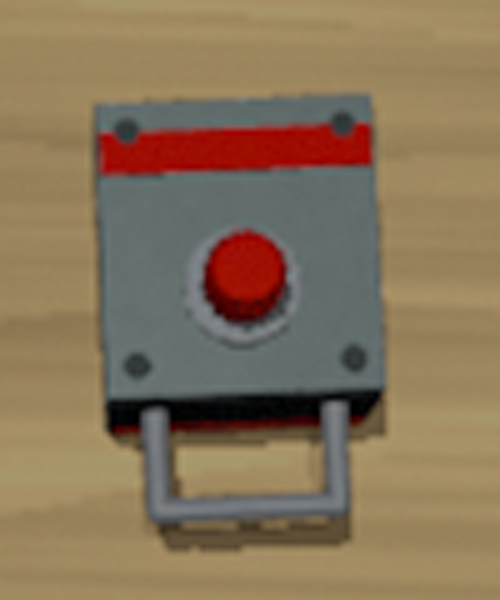

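Chest yaw is about 0.05, the bar middle is about (0.545, 0.1145, 0.07), and the knob is about (0.645, 0.119). I'll try the pull first.

>>> play_rows(rows=[{"slide": [0.84,-0.95,0],"spin": -0.89,"grip": -0.3},{"slide": [0.84,-0.95,0],"spin": -0.89,"grip": -0.3},{"slide": [0.84,-0.95,0],"spin": -0.89,"grip": -0.3},{"slide": [0.84,-0.95,0],"spin": -0.89,"grip": -0.3},{"slide": [0.84,-0.95,0],"spin": -0.89,"grip": -0.3},{"slide": [0.84,-0.95,0],"spin": -0.89,"grip": -0.3},{"slide": [0.84,-0.95,0],"spin": -0.89,"grip": -0.3},{"slide": [0.84,-0.95,0],"spin": -0.89,"grip": -0.3},{"slide": [0.84,-0.95,0],"spin": -0.89,"grip": -0.3},{"slide": [0.84,-0.95,0],"spin": -0.89,"grip": -0.3}])

```text
t: 0.93
ee_pos: [0.4418, 0.2325, 0.2311]
ee_rot: [-3.141, -0.0, 1.97]
wrist_force: [0.6, 0.1, 0.5]
gripper_width: 0.35
finger_force: 0.0
```

>>> play_rows(rows=[{"slide": [0.84,-0.95,0],"spin": -0.89,"grip": -0.3},{"slide": [0.84,-0.95,0],"spin": -0.89,"grip": -0.3},{"slide": [0.84,-0.95,0],"spin": -0.89,"grip": -0.3},{"slide": [0.84,-0.95,0],"spin": -0.89,"grip": -0.3},{"slide": [0.84,-0.95,0],"spin": -0.89,"grip": -0.3},{"slide": [0,0,-1],"spin": 0,"grip": -0.3},{"slide": [0,0,-1],"spin": 0,"grip": -0.3},{"slide": [0,0,0],"spin": 0,"grip": -0.3},{"slide": [0,0,0],"spin": 0,"grip": -0.3}])

```text
t: 1.68
ee_pos: [0.5456, 0.1152, 0.1808]
ee_rot: [-3.139, -0.0, 1.618]
wrist_force: [-0.3, 0.7, 1.2]
gripper_width: 0.349
finger_force: 0.0
```

>>> play_rows(rows=[{"slide": [0,0,-1],"spin": 0,"grip": -0.3},{"slide": [0,0,-1],"spin": 0,"grip": -0.3},{"slide": [0,0,-1],"spin": 0,"grip": -0.3},{"slide": [0,0,-0.6],"spin": 0,"grip": -0.3},{"slide": [0,0,-0.6],"spin": 0,"grip": -0.3},{"slide": [0,0,-0.5],"spin": 0,"grip": -0.3},{"slide": [0,0,-0.4],"spin": 0,"grip": -0.3},{"slide": [0,0,0],"spin": 0,"grip": -0.3}])

```text
t: 2.35
ee_pos: [0.5459, 0.1154, 0.0534]
ee_rot: [-3.141, -0.0, 1.618]
wrist_force: [0.1, -0.4, -0.3]
gripper_width: 0.349
finger_force: 0.0
```

>>> play_rows(rows=[{"slide": [0,0,0],"spin": 0,"grip": -1},{"slide": [0,0,0],"spin": 0,"grip": -1},{"slide": [0,0,0],"spin": 0,"grip": -1},{"slide": [0,0,0],"spin": 0,"grip": -1},{"slide": [0,0,0],"spin": 0,"grip": -1},{"slide": [0,0,0],"spin": 0,"grip": -1}])

```text
t: 2.85
ee_pos: [0.547, 0.1153, 0.0551]
ee_rot: [3.139, 0.0, 1.618]
wrist_force: [0.6, 1.1, 7.3]
gripper_width: 0.117
finger_force: 58.9
```

Gripped (width about 10 mm, 59 N). Next is a gentle pull.

>>> play_rows(rows=[{"slide": [-0.12,-0.005,0],"spin": 0,"grip": -1},{"slide": [-0.12,-0.005,0],"spin": 0,"grip": -1},{"slide": [-0.12,-0.005,0],"spin": 0,"grip": -1},{"slide": [0,0,0],"spin": 0,"grip": -1}])

```text
t: 3.18
ee_pos: [0.5384, 0.1148, 0.0551]
ee_rot: [3.138, 0.0, 1.618]
wrist_force: [-1.6, 1.0, 7.9]
gripper_width: 0.112
finger_force: 60.4
```

It has come 9 mm at only 2 N, so it is unlocked. I'll keep pulling.

>>> play_rows(rows=[{"slide": [-0.3,-0.014,0],"spin": 0,"grip": -1},{"slide": [-0.3,-0.014,0],"spin": 0,"grip": -1},{"slide": [-0.3,-0.014,0],"spin": 0,"grip": -1},{"slide": [-0.3,-0.014,0],"spin": 0,"grip": -1},{"slide": [-0.3,-0.014,0],"spin": 0,"grip": -1},{"slide": [-0.3,-0.014,0],"spin": 0,"grip": -1},{"slide": [-0.3,-0.014,0],"spin": 0,"grip": -1},{"slide": [-0.3,-0.014,0],"spin": 0,"grip": -1},{"slide": [0,0,0],"spin": 0,"grip": -1}])

```text
t: 3.93
ee_pos: [0.477, 0.1107, 0.055]
ee_rot: [3.14, 0.003, 1.619]
wrist_force: [-0.9, -8.6, 9.8]
gripper_width: 0.112
finger_force: 61.0
```

>>> play_rows(rows=[{"slide": [-0.12,-0.04,0],"spin": 0,"grip": -1},{"slide": [-0.12,-0.03,0],"spin": 0,"grip": -1},{"slide": [-0.12,-0.01,0],"spin": 0,"grip": -1},{"slide": [0,0,0],"spin": 0,"grip": -1}])

```text
t: 4.27
ee_pos: [0.4684, 0.1099, 0.055]
ee_rot: [3.139, 0.0, 1.618]
wrist_force: [-0.7, -0.2, 11.1]
gripper_width: 0.115
finger_force: 61.3
```

>>> play_rows(rows=[{"slide": [-0.08,-0.005,0],"spin": 0,"grip": -1},{"slide": [-0.08,-0.005,0],"spin": 0,"grip": -1},{"slide": [0,0,0],"spin": 0,"grip": -1}])

```text
t: 4.52
ee_pos: [0.4683, 0.1099, 0.0553]
ee_rot: [3.129, -0.0, 1.617]
wrist_force: [19.1, 4.3, -5.5]
gripper_width: 0.117
finger_force: 59.7
```

It's at the stop: the force rose to 19 N after about 79 mm of travel. I'll let go and lift.

>>> play_rows(rows=[{"slide": [0.1,0,0],"spin": 0,"grip": -0.3},{"slide": [0,0,0],"spin": 0,"grip": -0.3},{"slide": [0,0,0],"spin": 0,"grip": -0.3},{"slide": [0,0,0],"spin": 0,"grip": -0.3},{"slide": [0,0,0.4],"spin": 0,"grip": -0.3},{"slide": [0,0,0.8],"spin": 0,"grip": -0.3},{"slide": [0,0,1],"spin": 0,"grip": -0.3},{"slide": [0,0,1],"spin": 0,"grip": -0.3},{"slide": [0,0,1],"spin": 0,"grip": -0.3},{"slide": [0,0,1],"spin": 0,"grip": -0.3}])

```text
t: 5.35
ee_pos: [0.4661, 0.1097, 0.1858]
ee_rot: [3.141, 0.0, 1.618]
wrist_force: [-0.0, -1.6, -0.1]
gripper_width: 0.349
finger_force: 0.0
```

>>> play_rows(rows=[{"slide": [-0.6,0.8,0.8],"spin": 0,"grip": -0.3},{"slide": [-0.6,0.8,0],"spin": 0,"grip": -0.3},{"slide": [-0.6,0.8,0],"spin": 0,"grip": -0.3},{"slide": [-0.6,0.8,0],"spin": 0,"grip": -0.3},{"slide": [-0.6,0.8,0],"spin": 0,"grip": -0.3},{"slide": [-0.6,0.8,0],"spin": 0,"grip": -0.3},{"slide": [0,0.8,0],"spin": 0,"grip": -0.3},{"slide": [0,0.8,0],"spin": 0,"grip": -0.3},{"slide": [0,0,0],"spin": 0,"grip": -0.3}])

```text
t: 6.1
ee_pos: [0.3759, 0.2719, 0.2045]
ee_rot: [3.141, -0.001, 1.62]
wrist_force: [-0.0, -0.1, 0.0]
gripper_width: 0.349
finger_force: 0.0
```

Run:
```python
from h import *
f=grab('top','top1');P=pts(f)
m=np.zeros((480,640),bool);m[215:275,315:385]=1
b=P[m&(P[...,2]>.055)&(P[...,2]<.082)];q=b[b[:,0]<b[:,0].min()+.012];print('bar',len(q),q.mean(0),telemetry.sense()['wrist_force'])
```

```text
bar 167 [0.4648437  0.1134166  0.07395046] [-0.24698913  0.77947249  0.46582799]
```

View pics/top1.png

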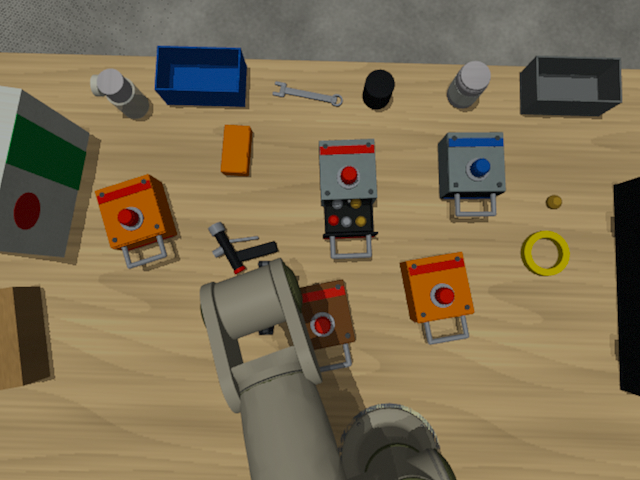

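The picture shows the red drawer out, with its parts visible at (348,215) and its bar at (351,253). The bar has moved 80 mm, and nothing else has moved.

```bash
python3 -c "
from bench import robot;print(robot.hand_in())"
```

```text
the job is handed in; nothing more can be done
None
```

The red chest's drawer was unlocked, so I left the knob alone, pulled the drawer 80 mm out to its stop, let go of it, and handed the job in with the blue chest and the look-alikes untouched.

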